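# Set the dust gate to half open and start the extractor

### The job

Set the dust gate to half open: with the fingertips push its slide all the way in by the flat orange face, then let it go so that it springs back onto the stop pin and stays there. Once it is latched, press the green start button on the switch box right down and let it come up again. Only push: do not grip the orange push block or touch its sloping grey back, do not press the red button, and leave the loose things (glue bottle, folding rule, wax tin, offcut) where they are.

Things in the scene. Friction and masses are not known exactly. Their poses are not given: they have to be found in the camera images.
- dust_gate: Fixed blue gate housing, 230 (x) x 160 (y) x 50 mm high. Origin: centre of the underside; x from the push side (robot side) to the outlet pipe (ends at x 190), y left, z up. In the left or right half of the bench, yaw up to 0.35 rad. On top two grey rails (62 mm high, 58 mm either side of the middle) guide the slide plate; the stop pin's block (68 mm high) and black knob are at x -24, y 72 to 117 mm.
- push_face (a point): Centre of the flat upright orange face to push: 90 mm wide, spans 57 to 107 mm above the bench, looks to -x of the gate. At slide 0 it is at (-100, 0, 82) mm in the gate's frame and moves with the slide along the gate's +x; axes as the gate's. Between the rails, everything in front of it is lower than 57 mm.
- block_back: Sloping grey back of the push block, 90 mm wide, from the top of the orange plate down to the slide plate 42 mm behind it. Not to be touched. Origin: the gate's origin shifted by the slide's travel.
- push_block: The orange plate of the push block, 12 mm thick, that carries the face; fixed on the slide. Its origin is the gate's origin shifted along the gate's x by the slide's travel.
- gate_slide (a joint): Travel of the slide in m along the gate's +x: 0 closed (start), 0.08 fully in (hard stop). The spring pushes back with 4 N at 0, 8 N at 0.08; the ramp on the pin adds a few N up to 0.04. Past about 0.042 the sprung pin drops in behind; let go, the slide comes back and rests on the pin at 0.040 (half open). Let go sooner, it returns to 0.
- switch_box: Fixed grey switch box of the extractor, 100 (its x) x 170 (its y) x 55 mm high; origin at the centre of its underside, y to the left, z up; in the other half of the bench, turned up to 0.3 rad. On top the green start button (at y +45 mm) and the red stop button (at y -45 mm).
- start_top (a point): Centre of the top of the green start button, diameter 28 mm, 77 mm above the bench when up, in a black collar 44 mm wide whose top is 67 mm above the bench.
- start (a joint): Green button's travel down in m: 0 up, 0.006 fully down (5 N); it springs back.
- stop_top (a point): Centre of the top of the red stop button, of the same size; not to be pressed.
- stop (a joint): Red button's travel down in m: 0 up, 0.006 fully down.
- glue_mid (a point): Loose glue bottle, white with yellow label and orange cap, diameter 56 mm, 150 mm tall, standing on the right side of the switch box, about 135 mm from its middle; point half-way up.
- rule_mid (a point): Loose folded wooden folding rule, 160 x 18 x 16 mm, lying on the near side of the switch box; point half-way up.
- wax_tin_mid (a point): Loose green wax tin, diameter 60 mm, 50 mm tall, standing on the right side of the gate; point half-way up.
- offcut_mid (a point): Loose dark wooden offcut, 45 x 130 x 22 mm, lying on the near side of the gate; point half-way up.

How it is judged (in metres and radians):
On the way, in this order (a step that is already met when the one before it is completed fails the run):
1. the slide is pushed all the way in (within 10 mm of its end) (value of joint gate_slide above 0.07 m), for 0.05 s.
2. the slide is let go and rests half open on the stop pin, not touched (value of joint gate_slide between 0.036 and 0.044 m and contact force between push_block and anything else below 0.3 N), for 0.3 s.
3. the green start button is pressed down (value of joint start above 0.004 m), for 0.05 s.
At the end, for the whole second after the job is handed in: The slide rests latched half open (36 to 44 mm), still; both buttons are up; the four loose things are within 20 mm of where they stood (value of joint gate_slide between 0.036 and 0.044 m and velocity of joint gate_slide between -0.01 and 0.01 m/s and value of joint each of start, stop below 0.002 m and distance of each of glue_mid, rule_mid, wax_tin_mid, offcut_mid from where it was at the start of the episode below 0.02 m); the robot touches nothing.
It fails at once if the sloping back of the push block is touched (the block is gripped) (contact force between block_back and the fingers above 1 N or contact force between block_back and the arm above 1 N).
It fails at once if the green button is pressed before the gate is half open (value of joint start above 0.003 m and value of joint gate_slide below 0.034 m).
It fails at once if the red button is pressed (value of joint stop above 0.003 m).
It fails at once if a loose thing is moved or lifted by more than 20 mm (distance of any of glue_mid, rule_mid, wax_tin_mid, offcut_mid from where it was at the start of the episode above 0.02 m).
It also fails if it takes over 48 s, if anything falls off the work surface, if the arm or the gripper's body presses on something with over 40 N, if the wrist force passes 120 N, or if a joint passes its speed limit or range.

### The arm

A 6-joint arm with a two-finger parallel gripper is mounted at the origin on the work surface. World frame = base frame: x ahead of the robot, y to its left, z up, the work surface at z = 0. Lengths are in m, angles in degrees, forces in N, time in s.
With the tool pointing down it reaches from about 0.3 to 0.75 m from the base axis. Payload 8.5 kg.
Tool frame: the origin (TCP) lies midway between the tips of the shut fingers; the grasp point (between the pads) lies 19 mm behind it; z points along the fingers, y is the direction in which the jaws open and shut (so a half turn about z gives the same grasp; the last joint's range is limited). The gripper opens to 85 mm and grips with 20 to 120 N. Pads are 22 mm wide; open, the fingers measure 114 mm over their backs; the gripper's body (76 mm by 85 mm) begins 54 mm behind the grasp point. The pads swing forward as they close: fully open they stand 13 mm farther back than shut.
Start: joints at [-77.768, 21.807, 74.336, -0, 83.858, -12.336], TCP at [0.229, -0.5, 0.201] pointing down, gripper open.
Joint ranges: [-178.18, 178.18], [-50.72, 133.34], [12.68, 142.11], [-81.47, 261.47], [9.98, 163.14], [-165.26, 165.26]. Speed limits (degrees/s): [136.94, 136.94, 180, 180, 180, 180].

### API

Orientations are given as a 3x3 rotation matrix whose columns are the frame's x, y, z axes.
In Python, from rig import status, eyes, env gives the robot as it stands. The module is installed in compiled form; this text tells all that it offers.
- The arm moves only by the tool play_rows, never from a script. Its argument "targets" is text: rows parted by semicolons, each of 5 numbers parted by spaces: the shift along the tool's x, y, z in m, then the turn about the tool's z in rad, then the closure, from 0 (fully open) to 1 (shut). A call has 1 to 5 rows; each row is the pose to reach, as a shift and turn from the pose commanded when the call began, along the tool's axes at that moment; what a row does not reach only later rows make up. A row lasts 1/10 s, in which the tool goes at most 50 mm and 8.59 degrees, less where a joint would pass 70% of its speed; a pose out of reach is approached as far as the arm can. A call with a gripper value outside its range is refused whole. The fingers move at their own pace and stop on an object; "force" is the grip in N (left out, the last holds). Time passes only in rows, so rows that repeat a pose let the fingers close. It gives the time, the measured TCP pose, the force and the opening at its end, in the units of the state.
- status.observe(): the state, without advancing time (a new reading comes with each control period).
- eyes.get_image(name): name is "scene" or "top"; returns a dict with "pixels" (480x640x3 uint8, red, green, blue), "range_z" (480x640 float32, m along the optical axis (not along the pixel's ray), 0 where there is no reading), "mtx" (3x3 intrinsics, pixels), "world_to_cam" (4x4, takes a point from world to camera coordinates). Camera axes: x right, y up, looking along -z (the intrinsics and any distortion apply to the point x, -y, -z); pixel columns grow to the right and rows downward; lengths in m; the calibration is good to about 2 mm. A picture is of the moment at which its call begins.
- env.close_job(): hands the job in, once; it reports no verdict.
The state is a dict: "time_s": time; "q": joint angles; "qvel": joint speeds; "joint_efforts": joint torques, N m; "position": TCP position; "tool_rot": TCP orientation; "ft_force": force on the tool from outside, world axes, zero at the start; "wrist_torque": the same for the moment, N m; "grip_width": finger opening in m.
Only numpy, scipy, OpenCV 4.12 (cv2) and the standard library are available. Lean on these libraries where they do the work, as an engineer would, in place of code of your own. Each camera call takes 0.05 s, during which the arm holds its last target.

## Working session

There is one attempt and no reset: what is moved stays moved. The work goes in short steps, Python scripts to look and compute and a tool call to move; the robot and the scene stay as the last step left them, time stands still between calls to the robot, and variables do not carry over. Pictures are saved under pics/ and viewed, and the job is handed in when it is done.

Besides the shell and the picture viewer there is one more tool, called as name(argument=value, ...) on one line, values as JSON. play_rows: Moves the arm, as the interface text tells. Its arguments: {"type":"object","properties":{"targets":{"type":"string"},"force":{"type":"number"}},"required":["targets"]}

```bash
mkdir -p pics; ls; python3 - <<'E'
from rig import status, eyes, env
import cv2
import numpy as np
for n in ("scene","top"):
    d=eyes.get_image(n); cv2.imwrite(f"pics/{n}0.png",d["pixels"][:,:,::-1]); np.savez(f"{n}0.npz",**d)
    print(n,d["mtx"].round(1).tolist(),d["world_to_cam"].round(3).tolist())
print(status.observe())
E
```

```text
pics
scene [[452.6, 0.0, 318.2], [0.0, 452.6, 236.1], [0.0, 0.0, 1.0]] [[-0.773, 0.634, 0.01, 0.45], [-0.452, -0.562, 0.692, 0.167], [0.445, 0.531, 0.722, -1.108], [0.0, 0.0, 0.0, 1.0]]
top [[497.9, 0.0, 320.2], [0.0, 497.9, 239.9], [0.0, 0.0, 1.0]] [[0.014, -1.0, 0.002, -0.032], [0.99, 0.014, 0.141, -0.536], [-0.141, 0.001, 0.99, -0.901], [0.0, 0.0, 0.0, 1.0]]
{'time_s': 0.1, 'q': array([-7.77683044e+01,  2.18381125e+01,  7.43777733e+01,  7.82854415e-05,
        8.38576004e+01, -1.23340273e+01]), 'qvel': array([-0.04092298, -0.03102074, -0.03553819, -0.0039016 , -0.03473817,
       -0.02329195]), 'joint_efforts': array([ 4.08289881e-03, -4.49216437e+01, -2.31658995e+01, -1.70906596e-04,
        3.67247892e-03, -2.50009379e-05]), 'position': array([ 0.22860669, -0.49992415,  0.20017986]), 'tool_rot': array([[ 9.09485084e-01,  4.15736466e-01, -2.70405568e-04],
       [ 4.15736463e-01, -9.09484261e-01,  1.25374631e-03],
       [ 2.75298451e-04, -1.25268102e-03, -9.99999178e-01]]), 'ft_force': array([0.43189098, 1.46009374, 0.28969104]), 'wrist_torque': array([-0.01205838, -0.00805145, -0.00087181]), 'grip_width': 0.08546363909035798}
```

View pics/scene0.png

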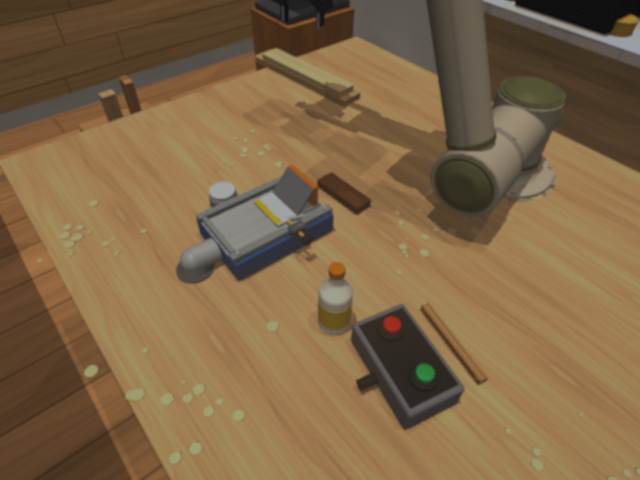

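View pics/top0.png

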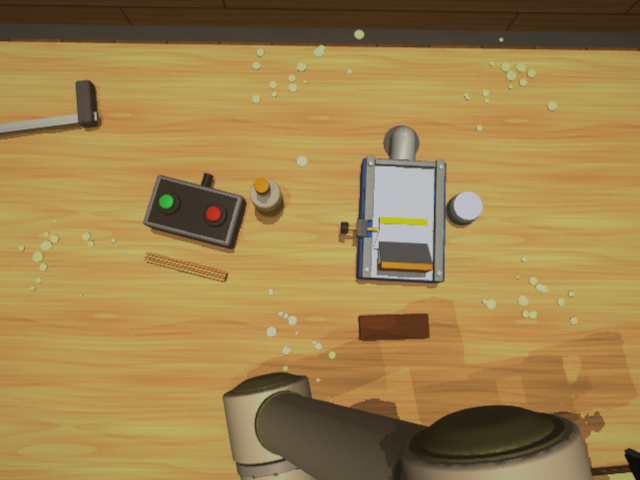

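The top view shows the gate at about (402,220), its orange edge at (405,265), the pin knob at (345,228), and the wax tin at (465,208). The offcut is at (394,327) in front of the gate. The switch box is at (195,212), with green at (166,202), red at (213,214), glue at (266,198) and the rule at (187,267). Next I'll measure these.

```bash
cat > h.py <<'E'
import numpy as np, cv2
def load(n,k=0): return dict(np.load(f"{n}{k}.npz"))
def ray(d,uv,z):
    uv=np.atleast_2d(uv).astype(float); K=d["mtx"];T=d["world_to_cam"];R=T[:3,:3];c=-R.T@T[:3,3]
    v=np.c_[(uv[:,0]-K[0,2])/K[0,0],-(uv[:,1]-K[1,2])/K[1,1],-np.ones(len(uv))]@R
    return c+v*((z-c[2])/v[:,2])[:,None]
def cloud(d):
    K=d["mtx"];T=d["world_to_cam"];R=T[:3,:3];u,v=np.meshgrid(np.arange(640),np.arange(480));z=d["range_z"]
    P=np.stack([(u-K[0,2])/K[0,0]*z,-(v-K[1,2])/K[1,1]*z,-z],-1)-T[:3,3]
    return P@R
def hsv(d): return cv2.cvtColor(d["pixels"],cv2.COLOR_RGB2HSV)
E
python3 - <<'E'
from h import *
for n in("top","scene"):
    d=load(n);P=cloud(d);H=hsv(d);h,s,v=[H[...,i].astype(int) for i in range(3)]
    print(n)
    def blob(m,name,z,kmin=30):
        k,l,st,c=cv2.connectedComponentsWithStats(m.astype(np.uint8))
        for i in range(1,k):
            if st[i,4]>kmin:
                mm=l==i; print(name,c[i].round(1),st[i,4],"ray",ray(d,c[i],z)[0].round(4),"depthmed",np.median(P[mm],0).round(4))
    blob((h>45)&(h<75)&(s>150)&(v>90),"green",.077)
    blob(((h<5)|(h>174))&(s>170)&(v>120),"red",.077)
    blob((h>5)&(h<20)&(s>200)&(v>120)&(P[...,2]>.055),"orange",.107)
    # gate: raised region
    gx=(P[...,2]>.04)&(P[...,2]<.075)
    k,l,st,c=cv2.connectedComponentsWithStats(gx.astype(np.uint8))
    for i in range(1,k):
        if st[i,4]>300: print(c[i].round(1),st[i],np.median(P[l==i],0).round(4), P[l==i][:,2].mean().round(4))
    bl=(h>100)&(h<125)&(s>120); blob(bl,"blue",.05)
E
```

```text
top
green [165.9 201. ] 165 ray [0.5988 0.2579 0.077 ] depthmed [0.5988 0.2581 0.0763]
red [213.1 213.1] 174 ray [0.5775 0.1708 0.077 ] depthmed [0.5778 0.1709 0.0762]
orange [413.5 267. ] 142 ray [ 0.4815 -0.1873  0.107 ] depthmed [ 0.481  -0.1952  0.1055]
[401.3 210.6] [ 341  126  105  156 9934] [ 0.592  -0.1773  0.0519] 0.0541
[194.1 210.4] [ 144  175  100   72 4474] [0.5849 0.2114 0.0553] 0.0562
[467.2 205.2] [452 191  31  30 694] [ 0.6049 -0.301   0.0489] 0.0486
blue [363.6 174.2] 70 ray [ 0.6621 -0.1055  0.05  ] depthmed [ 0.6624 -0.106   0.0487]
blue [362.2 205.4] 58 ray [ 0.6015 -0.1031  0.05  ] depthmed [ 0.6005 -0.1028  0.0484]
blue [360.2 257.8] 90 ray [ 0.5024 -0.0995  0.05  ] depthmed [ 0.4994 -0.0993  0.0487]
scene
green [425.1 371.9] 199 ray [0.597 0.259 0.077] depthmed [0.5969 0.2589 0.0765]
red [391.7 323.7] 200 ray [0.576 0.172 0.077] depthmed [0.5753 0.1719 0.0761]
orange [303.2 176.6] 87 ray [ 0.4825 -0.1709  0.107 ] depthmed [ 0.4817 -0.1711  0.1059]
orange [336.5 268.3] 127 ray [0.5868 0.0514 0.107 ] depthmed [0.611  0.0769 0.1493]
[563.9  36.4] [ 483    3  157   67 1567] [-0.6872 -0.2552  0.0604] 0.06
[255.  222.2] [ 182  177  152   92 7432] [ 0.6018 -0.1701  0.0514] 0.0537
[334.1 313.8] [318 297  35  27 423] [0.6294 0.0969 0.0587] 0.0586
[406.9 362.4] [ 352  304  113  117 6381] [0.5971 0.2259 0.0552] 0.0559
blue [265.2 248.5] 98 ray [ 0.6266 -0.1034  0.05  ] depthmed [ 0.6265 -0.1045  0.0488]
```

```bash
python3 - <<'E'
from h import *
d=load("top");a=d["pixels"][140:300,320:500,::-1];b=d["pixels"][160:295,130:295,::-1]
cv2.imwrite("pics/c1.png",cv2.resize(a,None,fx=4,fy=3.75,interpolation=2)[:600])
d=load("scene");a=d["pixels"][150:290,170:380,::-1]
cv2.imwrite("pics/c2.png",cv2.resize(a,None,fx=3.8,fy=3.8,interpolation=2))
E
```

```text
(no output)
```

View pics/c1.png

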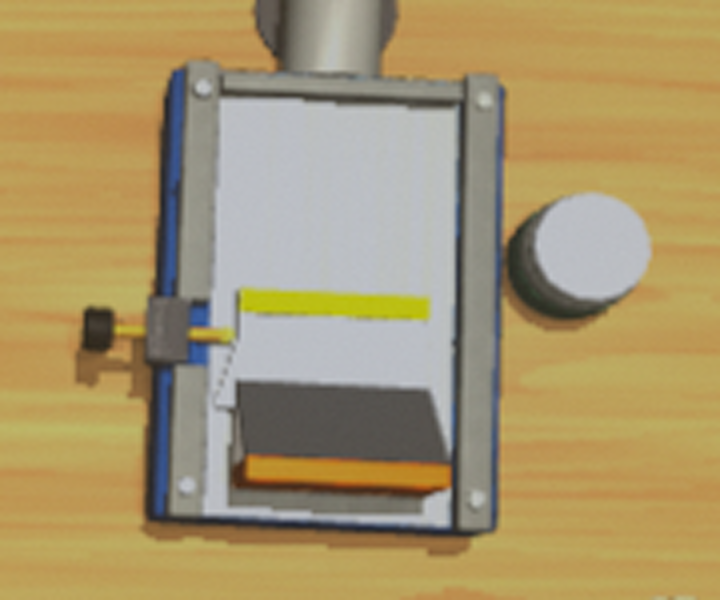

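View pics/c2.png

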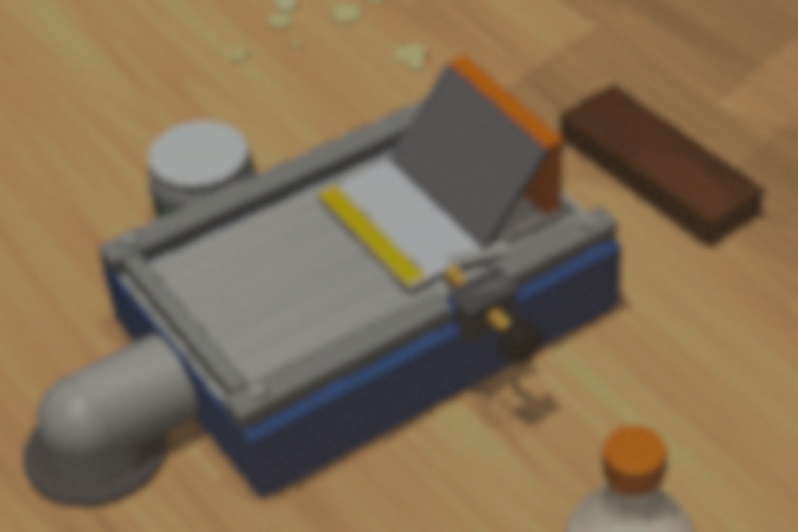

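```bash
python3 - <<'E'
from h import *
for n in("top","scene"):
    d=load(n);P=cloud(d);H=hsv(d);h,s,v=[H[...,i].astype(int) for i in range(3)]
    box=(P[...,0]>.42)&(P[...,0]<.72)&(P[...,1]>-.28)&(P[...,1]<-.07)
    rail=box&(P[...,2]>.0585)&(P[...,2]<.065)
    q=P[rail][:,:2].astype(np.float32)
    r=cv2.minAreaRect(q*1000); print(n,"rails",len(q),r)
    y=box&(h>22)&(h<34)&(s>170)&(P[...,2]<.07)&(P[...,2]>.045)
    k,l,st,c=cv2.connectedComponentsWithStats(y.astype(np.uint8)); i=1+np.argmax(st[1:,4]); q=P[l==i]
    print("yellow",len(q),cv2.minAreaRect((q[:,:2]*1000).astype(np.float32)),np.median(q[:,2]))
    o=box&(h>5)&(h<20)&(s>180)&(P[...,2]>.1)
    print("orange",cv2.minAreaRect((P[o][:,:2]*1000).astype(np.float32)),P[o][:,2].max())
    hb=box&(P[...,2]>.045)&(P[...,2]<.056)
    w=(P[...,2]>.05)&(P[...,2]<.057)&(P[...,1]>.1)&(P[...,1]<.35)&(P[...,0]>.45)&(P[...,0]<.7)
    print("swbox",cv2.minAreaRect((P[w][:,:2]*1000).astype(np.float32)))
E
```

```text
top rails 2422 ((579.4864501953125, -162.22735595703125), (183.03941345214844, 229.14453125), 88.11334991455078)
yellow 250 ((572.010009765625, -178.64825439453125), (86.2884521484375, 10.467269897460938), 87.60582733154297) 0.05655410574671657
orange ((484.03485107421875, -175.45245361328125), (88.76806640625, 11.004928588867188), 88.7946548461914) 0.1091378470724325
swbox ((589.1380615234375, 213.9705810546875), (169.52268981933594, 99.47081756591797), 76.27761840820312)
scene rails 1589 ((576.0399169921875, -162.19029235839844), (182.85198974609375, 229.9195098876953), 87.84741973876953)
yellow 106 ((569.551025390625, -179.3617401123047), (80.7935791015625, 9.60085391998291), 87.59584045410156) 0.05640900963543649
orange ((480.8509826660156, -173.72683715820312), (88.8546371459961, 9.905800819396973), 88.04625701904297) 0.10786965120884938
swbox ((586.0907592773438, 202.73101806640625), (198.67274475097656, 111.85511779785156), 80.6018295288086)
```

Gate yaw is about -2.1°, and the face centre is near (0.4765, -0.174). I'll move toward it with the fingers shut.

play_rows(targets="0.2 -0.13 0 0.466 1; 0.2 -0.13 0 0.466 1; 0.2 -0.13 0 0.466 1; 0.2 -0.13 0 0.466 1; 0.2 -0.13 0 0.466 1", force=40)

```text
time_s: 0.6
position: [0.3572, -0.2966, 0.2006]
tool_rot: [[0.999, -0.038, -0.0], [-0.038, -0.999, 0.001], [-0.0, -0.001, -1.0]]
ft_force: [-0.0, -0.4, 0.2]
grip_width: 0.0125
```

play_rows(targets="0.074 -0.1265 0.03 0 1; 0.074 -0.1265 0.03 0 1; 0.074 -0.1265 0.05 0 1; 0.074 -0.1265 0.09 0 1; 0.074 -0.1265 0.12 0 1")

```text
time_s: 1.1
position: [0.4351, -0.173, 0.0787]
tool_rot: [[0.999, -0.034, -0.001], [-0.034, -0.999, 0.001], [-0.001, -0.001, -1.0]]
ft_force: [0.5, -0.9, -0.7]
grip_width: 0.0002
```

play_rows(targets="0 0 0 0 1; 0 0 0.003 0 1")

```text
time_s: 1.3
position: [0.4355, -0.1756, 0.0785]
tool_rot: [[0.999, -0.037, 0.0], [-0.037, -0.999, -0.0], [0.0, 0.0, -1.0]]
ft_force: [0.8, -1.1, 1.0]
grip_width: 0.0
```

```bash
python3 - <<'E'
from rig import status, eyes
import cv2
for n in("scene","top"):
    d=eyes.get_image(n); cv2.imwrite(f"pics/{n}1.png",d["pixels"][:,:,::-1])
s=status.observe();print(s["position"],s["tool_rot"],s["ft_force"],s["grip_width"])
E
```

```text
[ 0.43573444 -0.17593199  0.07892556] [[ 0.99928355 -0.03780145  0.00185257]
 [-0.03779893 -0.99928442 -0.0013744 ]
 [ 0.0019032   0.00130339 -0.99999734]] [-0.67632017 -0.2444919  -0.70624439] 9.781577910675272e-05
```

View pics/scene1.png

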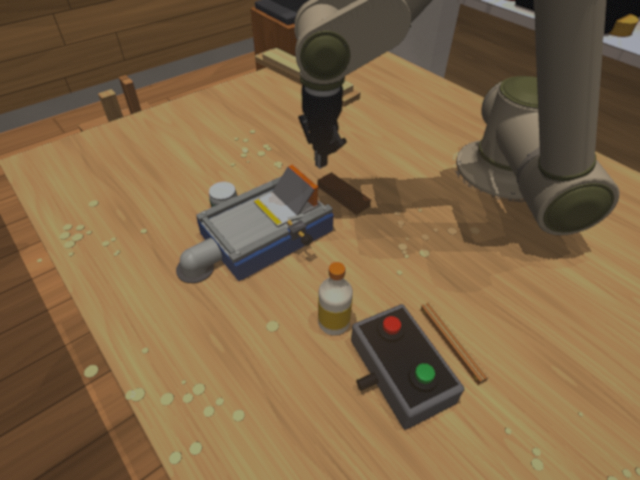

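The finger tip at (320,163) stands in front of the orange plate, clear of it. Now I push along tool x.

play_rows(targets="0.015 0 0 0 1; 0.025 0 0 0 1; 0.035 0 0 0 1; 0.045 0 0 0 1; 0.055 0 0 0 1")

```text
time_s: 1.9
position: [0.4909, -0.1773, 0.0779]
tool_rot: [[0.999, -0.037, 0.0], [-0.037, -0.999, -0.0], [0.0, 0.0, -1.0]]
ft_force: [-0.4, 0.0, -0.4]
grip_width: 0.0002
```

play_rows(targets="0.01 0 0 0 1; 0.02 0 0 0 1; 0.03 0 0 0 1; 0.04 0 0 0 1; 0.045 0 0 0 1")

```text
time_s: 2.4
position: [0.5361, -0.1789, 0.0776]
tool_rot: [[0.999, -0.037, 0.0], [-0.037, -0.999, -0.0], [0.0, 0.0, -1.0]]
ft_force: [-0.6, 0.4, 0.4]
grip_width: -0.0003
```

```bash
python3 - <<'E'
from rig import status, eyes
import cv2
d=eyes.get_image("scene"); cv2.imwrite(f"pics/scene2.png",cv2.resize(d["pixels"][100:300,150:400,::-1],None,fx=3,fy=3))
s=status.observe();print(s["position"],s["tool_rot"],s["ft_force"],s["grip_width"])
E
```

```text
[ 0.53630065 -0.17895893  0.07759967] [[ 9.99319534e-01 -3.68817999e-02  4.49698082e-04]
 [-3.68817206e-02 -9.99319621e-01 -1.83402755e-04]
 [ 4.56156340e-04  1.66692317e-04 -9.99999882e-01]] [-0.57998258 -1.0962338   0.0432095 ] 6.021641864585658e-05
```

View pics/scene2.png

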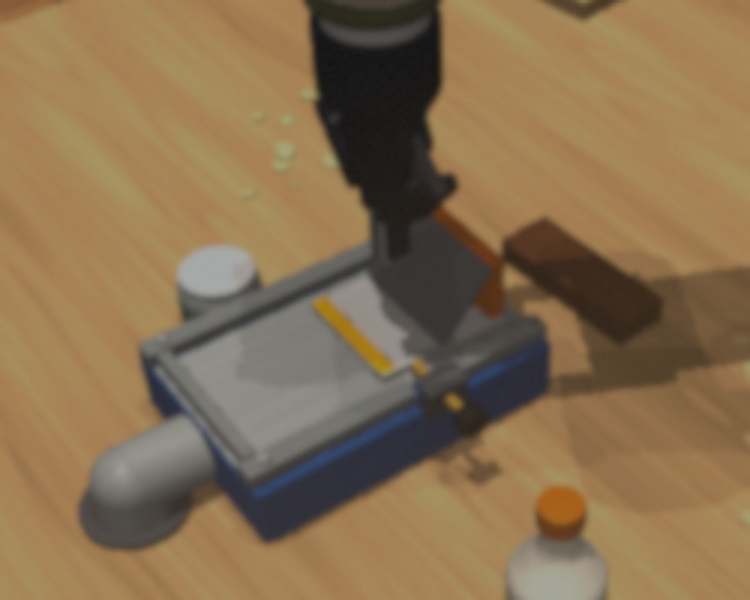

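The slide hasn't moved, and the finger tip at about scene (283,184) looks beside or behind the block, with no force. I'll compare the image with the reported pose before going on.

```bash
python3 - <<'E'
from rig import status, eyes
from h import *
s=status.observe();p=s["position"]
for n in("scene","top"):
    d=eyes.get_image(n);np.savez(f"{n}2.npz",**d)
    for q in (p,p+[0,0,.03],[.4765,-.1743,.107]):
        T=d["world_to_cam"];K=d["mtx"];c=T[:3,:3]@np.array(q)+T[:3,3];print(n,K[0,0]*c[0]/-c[2]+K[0,2],-K[1,1]*c[1]/-c[2]+K[1,2],-c[2])
    P=cloud(d)
    if n=="scene":
        for r in range(150,200,4): print(r,[tuple(P[r,c].round(3)) for c in(270,276,282,288,294)])
    cv2.imwrite(f"pics/{n}3.png",d["pixels"][:,:,::-1])
E
```

```text
scene 279.79126469272177 196.69169719080426 0.9090231458766367
scene 279.00781068309027 185.13625951156294 0.8873772478958677
scene 304.4793339590364 174.59888094212465 0.9119202343602387
150 [(np.float64(0.547), np.float64(-0.185), np.float64(0.192)), (np.float64(0.551), np.float64(-0.159), np.float64(0.208)), (np.float64(0.547), np.float64(-0.146), np.float64(0.214)), (np.float64(0.541), np.float64(-0.137), np.float64(0.216)), (np.float64(0.353), np.float64(-0.377), np.float64(-0.001))]
154 [(np.float64(0.548), np.float64(-0.184), np.float64(0.184)), (np.float64(0.552), np.float64(-0.158), np.float64(0.201)), (np.float64(0.547), np.float64(-0.146), np.float64(0.205)), (np.float64(0.541), np.float64(-0.136), np.float64(0.208)), (np.float64(0.534), np.float64(-0.129), np.float64(0.209))]
158 [(np.float64(0.549), np.float64(-0.183), np.float64(0.176)), (np.float64(0.549), np.float64(-0.163), np.float64(0.188)), (np.float64(0.545), np.float64(-0.151), np.float64(0.193)), (np.float64(0.541), np.float64(-0.137), np.float64(0.199)), (np.float64(0.536), np.float64(-0.126), np.float64(0.203
[... 2526 characters left out ...]
float64(-0.209), np.float64(0.059)), (np.float64(0.519), np.float64(-0.196), np.float64(0.064)), (np.float64(0.514), np.float64(-0.182), np.float64(0.07)), (np.float64(0.509), np.float64(-0.168), np.float64(0.077))]
198 [(np.float64(0.541), np.float64(-0.209), np.float64(0.056)), (np.float64(0.531), np.float64(-0.201), np.float64(0.056)), (np.float64(0.524), np.float64(-0.19), np.float64(0.06)), (np.float64(0.519), np.float64(-0.175), np.float64(0.067)), (np.float64(0.514), np.float64(-0.161), np.float64(0.074))]
top 405.4465817112606 238.14940643570415 0.9002876027518777
top 408.39749296134346 235.66153809452524 0.8705893110463525
top 406.04314005292537 269.79982153570273 0.8627208491797991
```

View pics/top3.png

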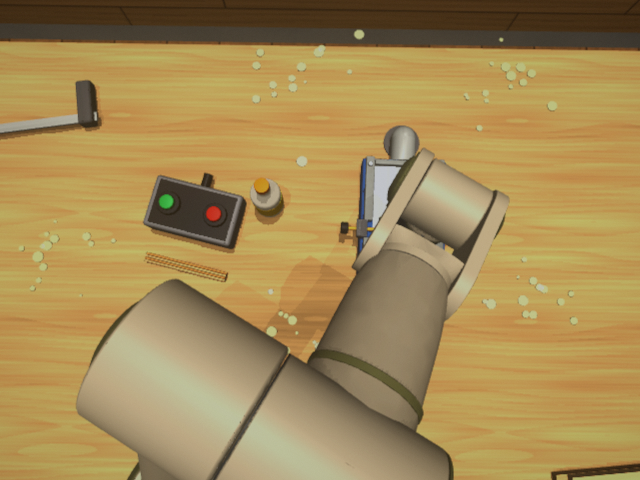

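View pics/scene3.png

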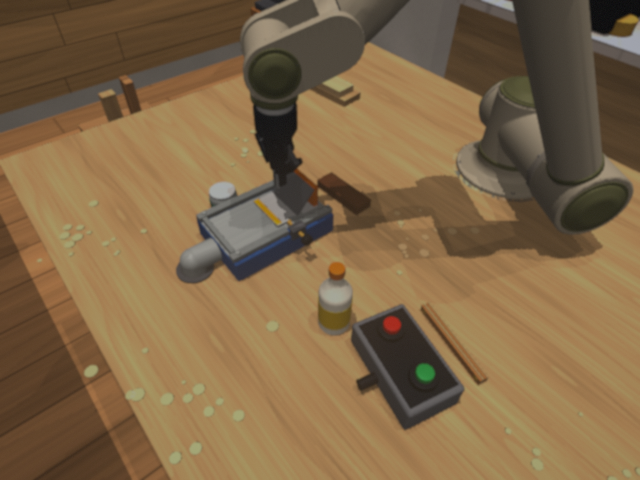

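The reported x and y agree with the picture. In height, the visible finger tip ends at z≈0.11, while the reported TCP is 0.078. So the real tip sits about 30 mm higher than reported and passed just over the block without touching it. I'll go up and back, then measure the offset in the clear.

play_rows(targets="0 0 -0.03 0 1; 0 0 -0.03 0 1; -0.05 0 -0.03 0 1; -0.1 0 -0.03 0 1; -0.1 0 -0.03 0 1")

```text
time_s: 3.05
position: [0.4291, -0.1727, 0.1066]
tool_rot: [[0.999, -0.039, -0.006], [-0.039, -0.999, 0.004], [-0.006, -0.004, -1.0]]
ft_force: [0.5, 0.6, -0.4]
grip_width: 0.0004
```

```bash
python3 - <<'E'
from rig import status, eyes
from h import *
d=eyes.get_image("scene");np.savez("scene4.npz",**d)
s=status.observe();p=s["position"];print(p,s["ft_force"],s["grip_width"],s["q"])
T=d["world_to_cam"];K=d["mtx"];c=T[:3,:3]@p+T[:3,3];u,v=(K[0,0]*c[0]/-c[2]+K[0,2],-K[1,1]*c[1]/-c[2]+K[1,2]);print(u,v)
P=cloud(d)
m=(np.hypot(P[...,0]-p[0],P[...,1]-p[1])<.03)&(P[...,2]>.04)&(P[...,2]<.22)
q=P[m];print(len(q),np.percentile(q[:,2],[0,1,2,5,10]))
lo=q[q[:,2]<q[:,2].min()+.02];print(lo.min(0),lo.max(0))
rr,cc=np.where(m&(P[...,2]<q[:,2].min()+.02));print(rr.min(),rr.max(),cc.min(),cc.max())
u,v=int(u),int(v)
cv2.imwrite("pics/c4.png",cv2.resize(d["pixels"][v-90:v+60,u-90:u+90,::-1],None,fx=4,fy=4,interpolation=2))
E
```

```text
[ 0.43251397 -0.17436436  0.10754377] [0.51814765 0.61295443 0.12552212] 0.0002378462735932734 [-3.65462215e+01  1.92801892e+01  9.56842201e+01 -6.73159135e-03
  6.51542224e+01  5.56896243e+01]
321.28062452144064 166.00180391570822
544 [0.13539562 0.13743601 0.14089351 0.14523256 0.1500831 ]
[ 0.41903126 -0.1787163   0.13539562] [ 0.44024527 -0.15663833  0.1553603 ]
147 157 318 331
```

View pics/c4.png

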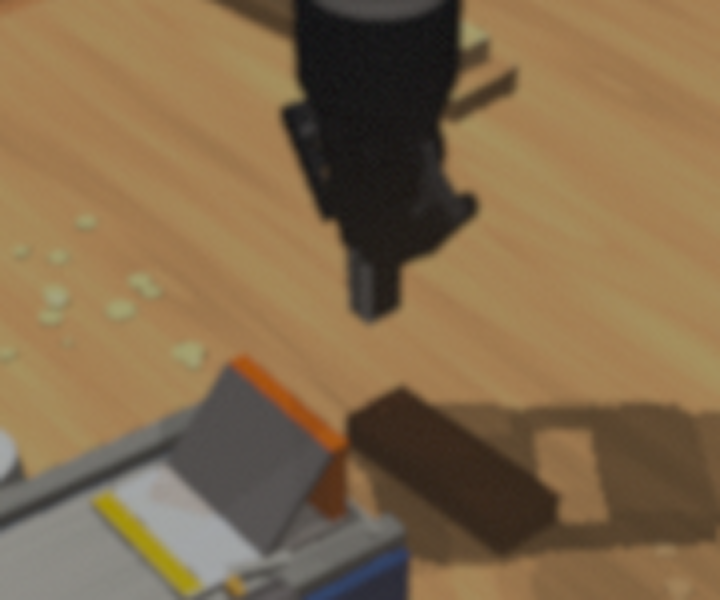

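```bash
python3 - <<'E'
from h import *
d=load("scene",4);P=cloud(d);p=np.array([.4325,-.1744,.1075])
m=(np.hypot(P[...,0]-p[0],P[...,1]-p[1])<.075)&(P[...,2]>.12)&(P[...,2]<.3)
q=P[m]-p
for z in np.arange(.02,.16,.01):
    k=q[(q[:,2]>z)&(q[:,2]<z+.01)]
    if len(k): print(z.round(3),len(k),k.min(0).round(3),k.max(0).round(3))
from itertools import product
print(ray(d,[[322,154],[322,156],[322,158]],.136))
E
```

```text
0.02 6 [-0.013  0.008  0.028] [0.    0.009 0.03 ]
0.03 36 [-0.011 -0.004  0.03 ] [0.008 0.018 0.04 ]
0.04 53 [-0.011 -0.004  0.04 ] [0.008 0.018 0.05 ]
0.05 64 [-0.011 -0.005  0.05 ] [0.008 0.019 0.06 ]
0.06 36 [-0.    -0.007  0.06 ] [0.008 0.017 0.069]
0.07 84 [-0.015 -0.03   0.07 ] [0.01  0.036 0.08 ]
0.08 123 [-0.014 -0.038  0.08 ] [0.012 0.045 0.09 ]
0.09 160 [-0.018 -0.046  0.09 ] [0.014 0.051 0.1  ]
0.1 150 [-0.015 -0.052  0.1  ] [0.014 0.059 0.11 ]
0.11 225 [-0.014 -0.059  0.11 ] [0.015 0.066 0.12 ]
0.12 232 [-0.013 -0.057  0.12 ] [0.017 0.066 0.13 ]
0.13 193 [-0.01  -0.033  0.13 ] [0.017 0.05  0.14 ]
0.14 98 [-0.011  0.007  0.14 ] [0.01  0.045 0.149]
0.15 93 [-0.02  -0.004  0.15 ] [0.033 0.042 0.16 ]
0.16 206 [-0.03  -0.014  0.16 ] [0.035 0.041 0.17 ]
[[ 0.43035996 -0.17536018  0.136     ]
 [ 0.43465578 -0.17018065  0.136     ]
 [ 0.43890793 -0.16505377  0.136     ]]
```

The visible tip is a steady 0.029 m above the reported TCP, and the knuckles start about 41 mm above the tip. With the tip at z≈0.079 (reported TCP ≈ 0.050) the knuckles clear the plate top. I'll lower, then push slowly.

play_rows(targets="0 0 0.03 0 1; 0 0 0.058 0 1; 0 0 0.058 0 1")

```text
time_s: 3.4
position: [0.4344, -0.1745, 0.0474]
tool_rot: [[0.999, -0.037, -0.004], [-0.037, -0.999, 0.003], [-0.004, -0.003, -1.0]]
ft_force: [0.3, 0.9, 0.8]
grip_width: -0.0002
```

play_rows(targets="0.01 0 0 0 1; 0.02 0 0 0 1; 0.03 0 0 0 1; 0.04 0 0 0 1; 0.05 0 0 0 1")

```text
time_s: 3.9
position: [0.4849, -0.177, 0.0503]
tool_rot: [[0.999, -0.037, -0.003], [-0.037, -0.999, -0.0], [-0.003, 0.0, -1.0]]
ft_force: [-10.7, -2.1, 6.1]
grip_width: -0.0004
```

```bash
python3 - <<'E'
from rig import status, eyes
import cv2
d=eyes.get_image("scene"); cv2.imwrite(f"pics/scene5.png",cv2.resize(d["pixels"][100:300,150:400,::-1],None,fx=3,fy=3))
s=status.observe();print(s["position"],s["tool_rot"],s["ft_force"],s["grip_width"])
E
```

```text
[ 0.48641676 -0.17712903  0.0503052 ] [[ 9.99328669e-01 -3.66271683e-02 -8.13656934e-04]
 [-3.66275044e-02 -9.99328907e-01 -4.02066904e-04]
 [-7.98384322e-04  4.31599206e-04 -9.99999588e-01]] [-3.63847012  0.6161988   2.39062953] -8.94101977067125e-05
```

View pics/scene5.png

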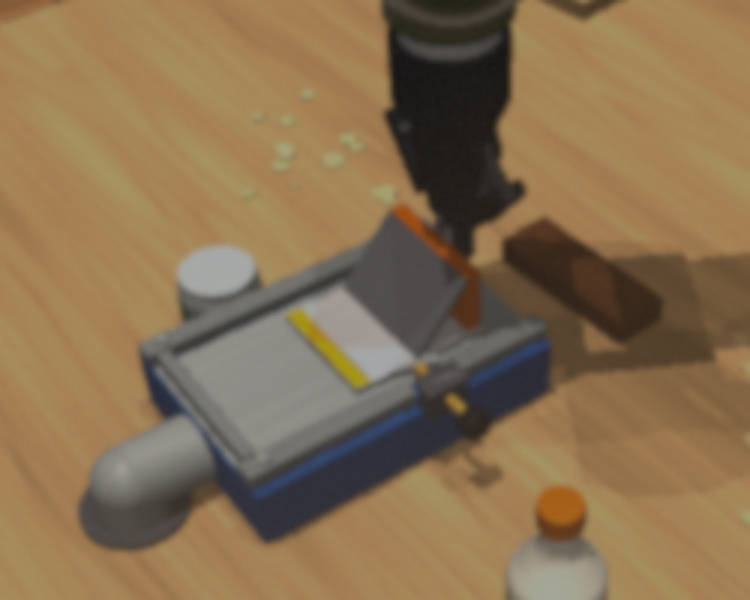

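The tips are now on the orange face and the slide has moved about 20 mm. I continue the push.

play_rows(targets="0.01 0 0 0 1; 0.02 0 0 0 1; 0.03 0 0 0 1; 0.04 0 0 0 1; 0.05 0 0 0 1")

```text
time_s: 4.45
position: [0.5347, -0.1786, 0.0501]
tool_rot: [[0.999, -0.037, -0.003], [-0.037, -0.999, 0.0], [-0.003, -0.0, -1.0]]
ft_force: [-8.8, -1.4, 5.1]
grip_width: 0.0001
```

play_rows(targets="0.004 0 0 0 1; 0.004 0 0 0 1")

```text
time_s: 4.65
position: [0.5391, -0.1788, 0.0502]
tool_rot: [[0.999, -0.037, -0.002], [-0.037, -0.999, -0.0], [-0.002, 0.0, -1.0]]
ft_force: [-7.0, -0.9, 4.4]
grip_width: -0.0003
```

```bash
cat > slide.py <<'E'
from h import *
from rig import status, eyes
def yel(d):
    P=cloud(d);H=hsv(d);h,s,v=[H[...,i].astype(int) for i in range(3)]
    box=(P[...,0]>.42)&(P[...,0]<.72)&(P[...,1]>-.28)&(P[...,1]<-.07)
    y=box&(h>19)&(h<34)&(s>170)&(P[...,2]<.07)&(P[...,2]>.045)
    k,l,st,c=cv2.connectedComponentsWithStats(y.astype(np.uint8)); i=1+np.argmax(st[1:,4])
    w=ray(d,c[i],.0565)[0]; return w,st[i,4],w[0]*.9993-w[1]*.037
if __name__=="__main__":
    import sys
    k=sys.argv[1]
    a=yel(load("scene"))
    d=eyes.get_image("scene"); cv2.imwrite(f"pics/scene{k}.png",cv2.resize(d["pixels"][100:300,150:400,::-1],None,fx=3,fy=3))
    b=yel(d); print(a,b,"slide",b[2]-a[2])
    s=status.observe();print(s["time_s"],s["position"],s["ft_force"])
E
python3 slide.py 6
```

```text
(array([ 0.56925196, -0.18041959,  0.0565    ]), np.int32(106), np.float64(0.5755290063516614)) (array([ 0.64325612, -0.18042695,  0.0565    ]), np.int32(128), np.float64(0.6494816369065448)) slide 0.07395263055488344
4.7 [ 0.53878381 -0.17881286  0.05013801] [-7.49066712 -0.31987158  4.72619477]
```

View pics/scene6.png

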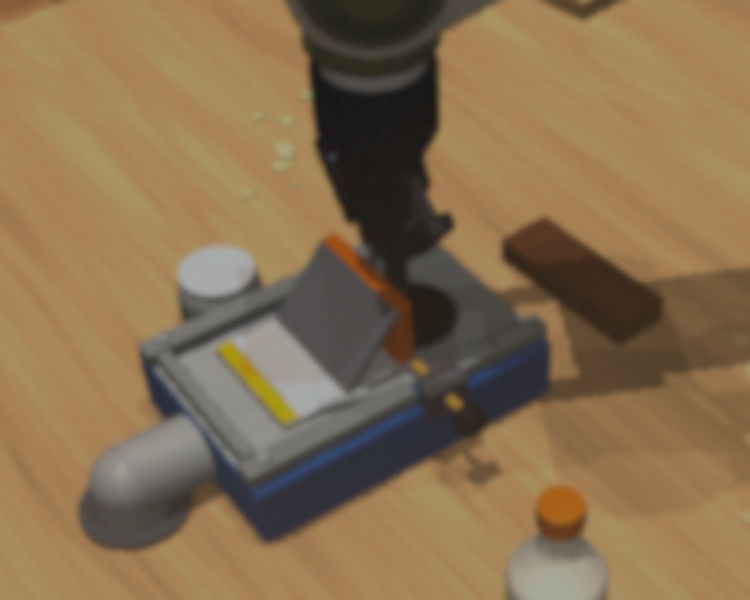

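The slide is at about 74 mm by the yellow stripe. I push a few mm more to feel the hard stop.

play_rows(targets="0.002 0 0 0 1; 0.004 0 0 0 1; 0.005 0 0 0 1; 0.005 0 0 0 1")

```text
time_s: 5.1
position: [0.5436, -0.179, 0.0501]
tool_rot: [[0.999, -0.037, -0.002], [-0.037, -0.999, 0.0], [-0.002, -0.0, -1.0]]
ft_force: [-8.3, -0.1, 4.2]
grip_width: -0.0001
```

```bash
python3 slide.py 7
```

```text
(array([ 0.56925196, -0.18041959,  0.0565    ]), np.int32(106), np.float64(0.5755290063516614)) (array([ 0.64775839, -0.18171458,  0.0565    ]), np.int32(127), np.float64(0.6540284003135729)) slide 0.07849939396191152
5.15 [ 0.54351642 -0.17900873  0.05015182] [-7.36092181  0.22636646  3.70168317]
```

The slide is at about 78.5 mm, well past 70. I let it go slowly, straight back.

play_rows(targets="-0.01 0 0 0 1; -0.02 0 0 0 1; -0.03 0 0 0 1; -0.04 0 0 0 1; -0.06 0 0 0 1")

```text
time_s: 5.65
position: [0.4849, -0.1772, 0.0501]
tool_rot: [[0.999, -0.037, 0.002], [-0.037, -0.999, -0.001], [0.003, 0.001, -1.0]]
ft_force: [0.6, -0.2, -0.2]
grip_width: 0.0002
```

play_rows(targets="-0.03 0 0 0 1; -0.05 0 0 0 1; -0.05 0 0 0 1; -0.05 0 0 0 1")

```text
time_s: 6.05
position: [0.4351, -0.1756, 0.0502]
tool_rot: [[0.999, -0.038, 0.002], [-0.038, -0.999, -0.001], [0.002, 0.001, -1.0]]
ft_force: [1.2, -0.6, 0.2]
grip_width: -0.0001
```

```bash
python3 slide.py 8
```

```text
(array([ 0.56925196, -0.18041959,  0.0565    ]), np.int32(106), np.float64(0.5755290063516614)) (array([ 0.60880818, -0.17971328,  0.0565    ]), np.int32(115), np.float64(0.6150314067769337)) slide 0.03950240042527231
6.1 [ 0.43540489 -0.17563124  0.05010892] [ 0.80737953 -0.38790941 -0.55434069]
```

View pics/scene8.png

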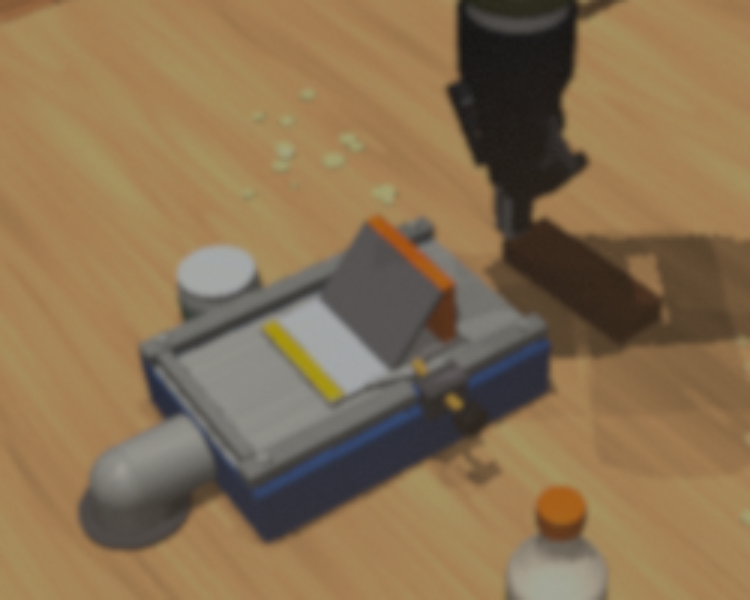

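The slide is latched at about 39.5 mm and the fingers are clear. I lift, then go across high above the glue bottle.

play_rows(targets="0 0 -0.05 0 1; 0 0 -0.1 0 1; 0 0 -0.15 0 1; 0 0 -0.17 0 1; 0 0 -0.17 0 1")

```text
time_s: 6.6
position: [0.4362, -0.1759, 0.2229]
tool_rot: [[0.999, -0.036, 0.006], [-0.036, -0.999, -0.004], [0.006, 0.004, -1.0]]
ft_force: [0.8, -0.7, -0.7]
grip_width: -0.0004
```

play_rows(targets="0.07 -0.22 0 0 1; 0.07 -0.22 0 0 1; 0.07 -0.22 0 0 1; 0.07 -0.22 0 0 1; 0.07 -0.22 0 0 1")

```text
time_s: 7.1
position: [0.513, 0.0456, 0.2183]
tool_rot: [[0.999, -0.035, -0.002], [-0.035, -0.999, 0.001], [-0.002, -0.001, -1.0]]
ft_force: [-0.3, -1.4, -0.3]
grip_width: -0.0002
```

play_rows(targets="0.076 -0.22 0 0 1; 0.076 -0.22 0 0 1; 0.076 -0.22 0 0 1; 0.076 -0.22 0 0 1; 0.076 -0.22 0 0 1")

```text
time_s: 7.6
position: [0.5968, 0.2629, 0.2173]
tool_rot: [[0.999, -0.035, -0.002], [-0.035, -0.999, 0.0], [-0.002, 0.0, -1.0]]
ft_force: [-0.7, -1.1, 0.3]
grip_width: 0.0004
```

play_rows(targets="0 0 0 0 1; 0 0 0 0 1")

```text
time_s: 7.8
position: [0.5963, 0.2599, 0.2177]
tool_rot: [[0.999, -0.036, -0.002], [-0.036, -0.999, -0.001], [-0.002, 0.001, -1.0]]
ft_force: [-0.2, -0.3, -0.4]
grip_width: -0.0
```

play_rows(targets="0.0015 0.001 0.05 0 1; 0.0015 0.001 0.1 0 1; 0.0015 0.001 0.14 0 1; 0.0015 0.001 0.14 0 1")

```text
time_s: 8.2
position: [0.5948, 0.2562, 0.074]
tool_rot: [[0.999, -0.039, -0.011], [-0.039, -0.999, -0.003], [-0.011, 0.003, -1.0]]
ft_force: [0.5, -0.6, -0.9]
grip_width: -0.0003
```

```bash
python3 - <<'E'
from rig import status, eyes
from h import *
d=eyes.get_image("scene")
s=status.observe();p=s["position"];print(s["time_s"],p,s["ft_force"])
P=cloud(d)
m=(np.hypot(P[...,0]-p[0],P[...,1]-p[1])<.03)&(P[...,2]>.085)&(P[...,2]<.13)
q=P[m];lo=q[q[:,2]<q[:,2].min()+.02];print(len(q),np.percentile(q[:,2]-p[2],[0,1,2,5]),(lo.min(0)-p),(lo.max(0)-p))
cv2.imwrite("pics/s9.png",cv2.resize(d["pixels"][260:440,320:520,::-1],None,fx=3.3,fy=3.3))
E
```

```text
8.25 [0.59690356 0.25688608 0.07809232] [ 0.24211733 -0.69129801  1.1231004 ]
170 [0.02727771 0.02918275 0.02975193 0.03167365] [-0.00808028 -0.0131635   0.02727771] [0.00944691 0.01472875 0.0468879 ]
```

View pics/s9.png

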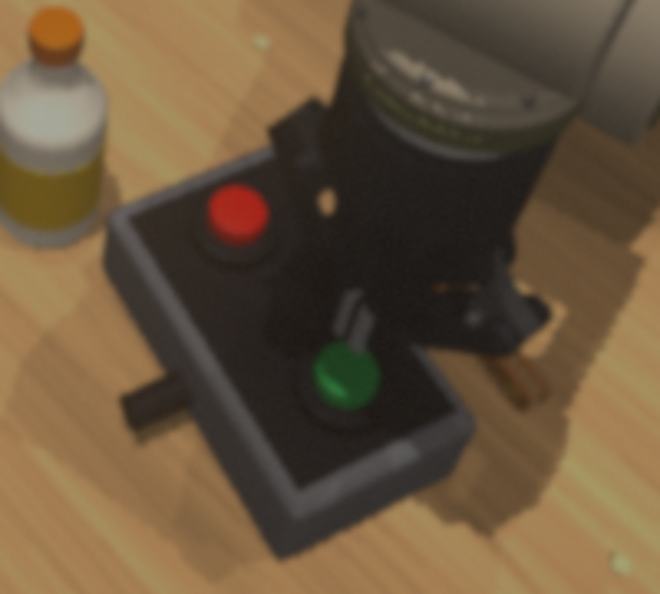

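The tip stands right over the green button (crop 345,375), about 29 mm above it, and the red button at (238,215) is clear. I descend in small steps.

play_rows(targets="0.001 0 0.015 0 1; 0.001 0 0.025 0 1; 0.001 0 0.03 0 1; 0.001 0 0.032 0 1; 0.001 0 0.032 0 1")

```text
time_s: 8.75
position: [0.5991, 0.2581, 0.0484]
tool_rot: [[0.999, -0.037, 0.001], [-0.037, -0.999, 0.0], [0.001, -0.0, -1.0]]
ft_force: [-0.2, 0.4, 0.2]
grip_width: -0.0002
```

```bash
python3 - <<'E'
from rig import status
s=status.observe();print(s["time_s"],s["position"],s["ft_force"])
E
```

```text
8.75 [0.59913711 0.25810178 0.04836051] [-0.22746869  0.40277812  0.2036684 ]
```

play_rows(targets="0 0 0.002 0 1; 0 0 0.004 0 1; 0 0 0.004 0 1")

```text
time_s: 9.05
position: [0.5993, 0.2582, 0.0441]
tool_rot: [[0.999, -0.037, 0.001], [-0.037, -0.999, 0.0], [0.001, -0.0, -1.0]]
ft_force: [2.2, 0.1, 3.8]
grip_width: -0.0001
```

play_rows(targets="0 0 0.001 0 1; 0 0 0.002 0 1; 0 0 0.002 0 1")

```text
time_s: 9.35
position: [0.5993, 0.2582, 0.042]
tool_rot: [[0.999, -0.037, 0.001], [-0.037, -0.999, 0.0], [0.001, -0.0, -1.0]]
ft_force: [1.5, 1.2, 3.7]
grip_width: -0.0003
```

play_rows(targets="0 0 0.001 0 1; 0 0 0.001 0 1")

```text
time_s: 9.55
position: [0.5993, 0.2582, 0.0409]
tool_rot: [[0.999, -0.037, 0.001], [-0.037, -0.999, 0.0], [0.001, -0.0, -1.0]]
ft_force: [2.1, 0.6, 5.3]
grip_width: 0.0001
```

play_rows(targets="0 0 0.001 0 1; 0 0 0.001 0 1")

```text
time_s: 9.75
position: [0.5993, 0.2582, 0.0404]
tool_rot: [[0.999, -0.037, 0.001], [-0.037, -0.999, 0.0], [0.001, -0.0, -1.0]]
ft_force: [2.1, 1.0, 8.5]
grip_width: 0.0001
```

```bash
python3 - <<'E'
from rig import status,eyes
from h import *
d=eyes.get_image("scene")
cv2.imwrite("pics/s10.png",cv2.resize(d["pixels"][260:440,320:520,::-1],None,fx=3.3,fy=3.3))
P=cloud(d);H=hsv(d);m=(H[...,0]>45)&(H[...,0]<75)&(H[...,1]>150)&(H[...,2]>60)&(P[...,2]>.06)
print(m.sum(),np.percentile(P[m][:,2],[50,80,95]))
s=status.observe();print(s["time_s"],s["position"],s["ft_force"])
E
```

```text
Traceback (most recent call last):
IndexError: index -1 is out of bounds for axis 0 with size 0
```

View pics/s10.png

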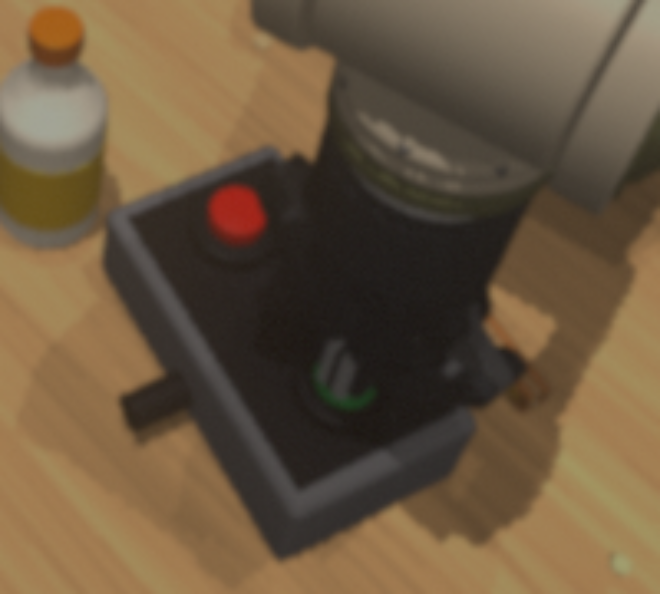

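The tip sits on the green button. The force climbed from 5.3 to 8.5 N while the motion stopped, so the button is fully down. I lift off.

play_rows(targets="0 0 -0.03 0 1; 0 0 -0.08 0 1; 0 0 -0.13 0 1; 0 0 -0.18 0 1; 0 0 -0.18 0 1")

```text
time_s: 10.3
position: [0.6004, 0.2586, 0.2266]
tool_rot: [[0.999, -0.037, 0.011], [-0.037, -0.999, 0.002], [0.011, -0.003, -1.0]]
ft_force: [-0.1, 0.0, -0.6]
grip_width: -0.0003
```

play_rows(targets="-0.15 -0.05 -0.02 0 1; -0.15 -0.05 -0.02 0 1; -0.15 -0.05 -0.02 0 1; -0.15 -0.05 -0.02 0 1; -0.15 -0.05 -0.02 0 1")

```text
time_s: 10.8
position: [0.4493, 0.3141, 0.2395]
tool_rot: [[0.999, -0.035, -0.001], [-0.035, -0.999, -0.001], [-0.001, 0.001, -1.0]]
ft_force: [0.6, 0.3, 0.8]
grip_width: -0.0002
```

```bash
python3 slide.py 11; python3 - <<'E'
from rig import status,eyes
from h import *
for n in ("scene","top"):
    d=eyes.get_image(n);d0=load(n)
    cv2.imwrite(f"pics/{n}12.png",d["pixels"][:,:,::-1])
    for nm,f in(("green",lambda h,s,v:(h>45)&(h<75)&(s>150)&(v>90)),("red",lambda h,s,v:((h<5)|(h>174))&(s>170)&(v>120))):
        for e in(d0,d):
            H=hsv(e);h,s,v=[H[...,i].astype(int) for i in range(3)];m=f(h,s,v);P=cloud(e);m&=P[...,2]>.06
            print(n,nm,m.sum(),np.median(P[m],0).round(4) if m.sum() else None)
s=status.observe();print(s["time_s"],s["position"],s["ft_force"],abs(s["qvel"]).max())
E
```

```text
(array([ 0.56925196, -0.18041959,  0.0565    ]), np.int32(106), np.float64(0.5755290063516614)) (array([ 0.60872453, -0.17964303,  0.0565    ]), np.int32(111), np.float64(0.6149452180231866)) slide 0.0394162116715252
10.85 [0.45060577 0.31351796 0.23909289] [ 1.79302389  0.84123213 -0.52817833]
scene green 199 [0.5969 0.2589 0.0765]
scene green 203 [0.5969 0.2593 0.0765]
scene red 200 [0.5753 0.1719 0.0761]
scene red 190 [0.5751 0.1714 0.0762]
top green 165 [0.5988 0.2581 0.0763]
top green 163 [0.5987 0.2582 0.0761]
top red 174 [0.5778 0.1709 0.0762]
top red 174 [0.5778 0.171  0.0762]
10.95 [0.45172689 0.31301326 0.2387081 ] [ 0.43430692 -0.37878896  0.34792981] 0.4701800510599869
```

View pics/scene12.png

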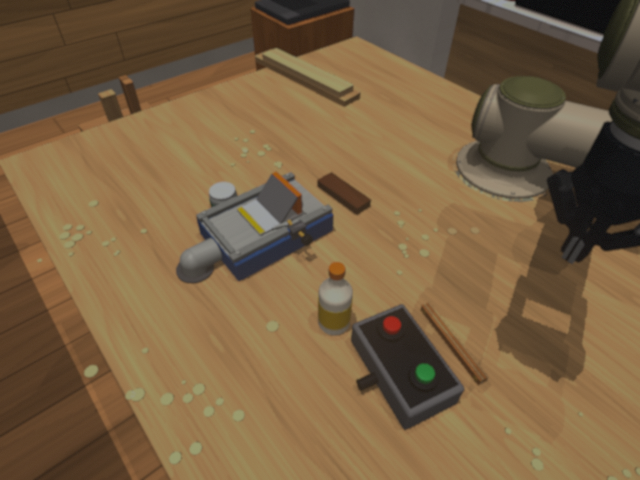

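The slide is latched at (280,205). Both buttons are up at (392,325) and (425,373). The bottle, rule, tin and offcut are where they stood, and the robot touches nothing.

```bash
python3 -c "
from rig import env
print(env.close_job())"
```

```text
the job is handed in; nothing more can be done
None
```

The gate is latched half open and the green button has been pressed and released. I handed the job in at about 11 s; the hand-in reports no verdict.

- **Gate:** I pushed the slide in by the orange face with shut fingertips to about 78.5 mm. After I let go it came back onto the pin, and it still read about 39.4 mm (by the yellow stripe) at my last check.
- **Button:** I pressed the green button until it stopped moving, with the force rising from 5.3 to 8.5 N, then lifted off. Both button tops are back at their starting height.
- **Loose things:** In the last picture the glue bottle, folding rule, wax tin and offcut look unmoved; I compared them by eye, not by measurement. The arm is clear of everything.

**Disagreement found:** the cameras showed the real fingertip about 29 mm higher than the reported TCP. Because of this my first push passed just over the block, with no force felt and no slide movement. The picture shows the shut fingers went over the sloping back, with very little clearance. I then worked from the tip height seen in the images, and the contacts at the face and the button agreed with it.

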